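# Latch the herb dispenser and hold its gate open at the mark

### The job

Swing the steel latch bar on the herb dispenser's lid fully home into its catch, then pull the sprung gate out by its upright handle until its crossbar and pointer stand level with the upright marker flag clipped on the right-hand guide rail. Finish while still holding the gate there: it springs shut if let go, so the program ends with the gripper holding it at the mark. Do not shift the marker, and leave the other things on the counter where they stand.

Things in the scene. Friction and masses are not known exactly. Their poses are not given: they have to be found in the camera images.
- dispenser: Dark wooden herb dispensing box, fixed to the counter. Origin: on the counter under the box's centre; x from its front to its back (the front, with the gate handle, looks along -x, roughly to the robot), y to its left seen from the robot, z up. Box 160 (x) x 150 (y) mm; lid 170 x 160 mm, its top 130 mm above the counter. Base board 180 mm wide, reaching forward to x = -240 mm.
- catch (a point): Centre of the catch: a steel bracket on the lid's right edge (dispenser x = 0, y = -68 mm), open to the front, 18 mm wide along y, its top 153 mm above the counter. The end of the closed latch bar rests in it. This point is 141 mm above the counter.
- latch (a joint): Angle (rad) of the latch, a flat steel bar 16 mm wide, 5 mm thick, top 143 mm above the counter, that swings level about an upright pivot. 0: closed, bar across the lid along the dispenser's -y, in its catch, against a stop. It grows as the bar swings out to the front: at angle a it points along (-sin a, -cos a) in dispenser x, y; stop at 1.6. Starts open, stays where left (friction 0.7 N at the pin).
- latch_pin (a point): Centre of the upright finger pin on the latch bar, 95 mm from the pivot, 165 mm above the counter. The pin is 12 mm in diameter (15 mm at its head), 143 to 179 mm above the counter.
- latch_hinge (a point): Pivot axis of the latch at the lid's left edge (dispenser x = 0, y = +68 mm), at the top of its stud (20 mm in diameter), 146 mm above the counter.
- gate (a joint): How far (m) the gate is pulled out along the dispenser's -x; 0 is shut, 0.095 is the stop. A return spring shuts it when released: about 5 N at 0, rising by 1 N each 10 mm.
- gate_bar (a point): Middle of the gate handle's crossbar: a round steel bar 12 mm thick, 84 mm long along the dispenser's y, 115 mm above the counter, on two uprights of the same thickness. With the gate shut it stands at dispenser x = -125 mm, 40 mm before the lid's front edge, with free space in front, behind and 70 mm beneath it.
- gate_pointer (a point): Tip of the gate's pointer, a thin steel tongue beside the foot of the right upright, at the gate bar's own x, pointing to the right rail; 40 mm above the counter.
- mark (a joint): Position (m) of the marker clip on the right rail, along the dispenser's -x: it equals the gate's value at which crossbar, pointer and flag stand level (same dispenser x). Stiff (20 N); must not be shifted.
- mark_line (a point): Middle of the top edge of the marker flag, 115 mm above the counter, dispenser y = -94 mm: an aluminium plate 6 mm thick along x, 40 mm wide (y), 24 mm high, on a 12 mm post on a clip (24 mm long) on the right guide rail. The mark is the flag's mid-plane. Two rails run along x at dispenser y = -80 and +80 mm, 14 mm wide, tops 36 mm high.
- jar: Bystander, loose, to be left alone: amber jar, 56 mm across, 85 mm high, beside the dispenser's left wall. Origin: centre of its underside.
- weight: Bystander, loose, to be left alone: brass scale weight, 44 mm across, 55 mm high, left of the guide rails. Origin: centre of its underside.
- cup: Bystander, loose, to be left alone: white cup, 60 mm across, 60 mm high, beside the dispenser's right wall. Origin: centre of its underside.
- mortar: Bystander, loose, to be left alone: white mortar bowl, 110 mm across, 75 mm high. Origin: centre of its underside.
- bottle: Bystander, loose, to be left alone: white bottle, 54 mm across, 130 mm high. Origin: centre of its underside.
- scoop: Bystander, loose, to be left alone: steel scoop, 170 mm long, lying flat. Origin: centre of its underside.
- spool: Bystander, loose, to be left alone: wooden spool, 48 mm across, 50 mm high. Origin: centre of its underside.

How it is judged:
By the outcome, as a careful person would: the job done as asked, in the order asked, and still so for the second after the job is handed in, while the arm keeps its last pose, push and grip.
It also fails if it takes over 48 s, if anything falls off the work surface, if the arm or the gripper's body presses on something with over 40 N, if the wrist force passes 120 N, or if a joint passes its speed limit or range.

### The arm

A 6-joint arm with a two-finger parallel gripper is mounted at the origin on the work surface. World frame = base frame: x ahead of the robot, y to its left, z up, the work surface at z = 0. Lengths are in m, angles in degrees, forces in N, time in s.
With the tool pointing down it reaches from about 0.4 to 0.825 m from the base axis. Payload 7 kg.
Tool frame: the origin (TCP) lies on the centre line of the jaws, within the pads' length; the fingertips stand 19 mm ahead of it and the grasp point (between the pads) is the TCP; z points along the fingers, y is the line along which they close (so a half turn about z gives the same grasp; the last joint's range is limited). The gripper opens to 88 mm and grips with 3 to 60 N. Pads are 19 mm wide; open, the fingers measure 130 mm over their backs; the gripper's body (78 mm by 193 mm) begins 47 mm behind the grasp point.
Start: joints at [92.939, 20.546, 0.682, 0, -70.136, -16.507], TCP at [0.158, 0.656, 0.222] pointing down, gripper open.
Joint ranges: [-176.03, 176.03], [-82.01, 121.73], [-58.28, 71.71], [-173.87, 95.51], [-174.79, -0.11], [-173.66, 173.66]. Speed limits (degrees/s): [136.94, 136.94, 172.46, 180, 180, 180].

### API

Orientations are given as [roll, pitch, yaw] about the fixed x, y, z axes, in that order (R = Rz(yaw) Ry(pitch) Rx(roll)).
In Python, from plant import get_state, capture, close_job gives the robot as it stands.
- The arm moves only by the tool apply_moves, never from a script. Its argument "targets" is a list of rows, each a list of 7 numbers: the opening, from 0 (shut) to 1 (fully open), then the shift along the tool's x, y, z normalised to -1 to 1, where 1 is 1000 mm, then the turn, a rotation vector about the tool's x, y, z normalised to -1 to 1, where 1 is 90 degrees. In form: [[claw, tx, ty, tz, ax, ay, az], ...]. A call has 1 to 20 rows; each row shifts and turns the commanded pose from where the row before left it, along the tool's axes as they then stand; what a row does not reach is not made up. A row lasts 1/12 s, in which the tool goes at most 41.7 mm and 7.16 degrees, less where a joint would pass 70% of its speed; a pose out of reach is approached as far as the arm can. A call with a number of a shift or a turn outside -1 to 1 is refused whole. A call with a gripper value outside its range is refused whole. The fingers move at their own pace and stop on an object; "newtons" is the grip in N (left out, the last holds). Time passes only in rows, so rows that do not move let the fingers close. It gives the time, the measured TCP pose, the force, the opening and the grip force at its end, in the units of the state.
- get_state(): the state, without advancing time (a new reading comes with each control period).
- capture(name): name is "side" or "top" or "wrist"; returns a dict with "frame" (384x512x3 uint8, red, green, blue), "range_z" (384x512 float32, m along the optical axis (not along the pixel's ray), 0 where there is no reading), "camera_matrix" (3x3 intrinsics, pixels), "T" (4x4, takes a point from camera to world coordinates). Camera axes: x right, y down, z forward; pixel columns grow to the right and rows downward; lengths in m; the calibration is good to about 2 mm. A picture is of the moment at which its call begins.
- close_job(): hands the job in; it is judged then, once.
The state is a dict: "time_s": time; "joints": joint angles; "qd": joint speeds; "joint_torque": joint torques, N m; "tcp_pos": TCP position; "eef_rot": TCP orientation; "contact_force": force on the tool from outside, world axes, zero at the start; "moment": the same for the moment, N m; "gripper_width": finger opening in m; "gripper_force": force on a finger pad.
Only numpy, scipy, OpenCV 4.12 (cv2) and the standard library are available. Lean on these libraries where they do the work, as an engineer would, in place of code of your own. Each camera call takes 0.05 s, during which the arm holds its last target. There are 200 camera calls.

## Working session

There is one attempt and no reset: what is moved stays moved. The work goes in short steps, Python scripts to look and compute and a tool call to move; the robot and the scene stay as the last step left them, time stands still between calls to the robot, and variables do not carry over. Pictures are saved under pics/ and viewed, at most 10 in all, crops included, and the job is handed in when it is done.

Besides the shell and the picture viewer there is one more tool, called after "Call:" by a JSON object that holds its "api" and its "payload". apply_moves: Moves the arm, as the interface text tells. Scaled input: -1 to 1 covers 1000 mm each way for a shift and 90 degrees each way for a turn. Its arguments: {"type":"object","properties":{"targets":{"type":"array","items":{"type":"array","items":{"type":"number"}}},"newtons":{"type":"number"}},"required":["targets"]}

```bash
mkdir -p pics
python3 - <<'E'
from plant import *
import cv2,numpy as np
s=get_state();print(s)
a=[]
for n in("side","top"):
    c=capture(n);np.savez(f"{n}0.npz",**c);cv2.imwrite(f"pics/{n}0.png",c["frame"][:,:,::-1]);print(n,c["camera_matrix"],c["T"].round(3))
E
```

```text
{'time_s': 0.0, 'joints': array([ 9.29369567e+01,  2.05904479e+01,  6.36415460e-01, -2.23782141e-02,
       -7.01351838e+01, -1.65057698e+01]), 'qd': array([-0.01562536,  0.00038051, -0.01892888, -0.01622435,  0.00959762,
        0.04325017]), 'joint_torque': array([ 1.17076328e-03, -5.82722104e+01,  2.93057531e+01,  6.99724495e+00,
        7.05740356e-03, -1.55809826e-04]), 'tcp_pos': array([0.15827167, 0.6556925 , 0.22144679]), 'eef_rot': array([ 1.79908483e+02, -5.17980666e-03, -1.35764295e+01]), 'contact_force': array([-0.66880681,  0.11142956,  0.19955777]), 'moment': array([-0.00179125, -0.00954367, -0.06374607]), 'gripper_force': 0.0, 'gripper_width': 0.08789579673718328}
side [[429.79363289   0.         262.71373299]
 [  0.         429.79363289 198.25663983]
 [  0.           0.           1.        ]] [[ 0.93  -0.283  0.237  0.245]
 [-0.369 -0.72   0.588 -0.887]
 [ 0.004 -0.634 -0.773  1.259]
 [ 0.     0.     0.     1.   ]]
top [[360.50998514   0.         260.88249683]
 [  0.         360.50998514 192.0558136 ]
 [  0.           0.           1.        ]] [[-0.029 -0.996  0.083  0.495]
 [-1.     0.029 -0.    -0.016]
 [-0.002 -0.083 -0.997  1.211]
 [ 0.     0.     0.     1.   ]]
```

View pics/side0.png

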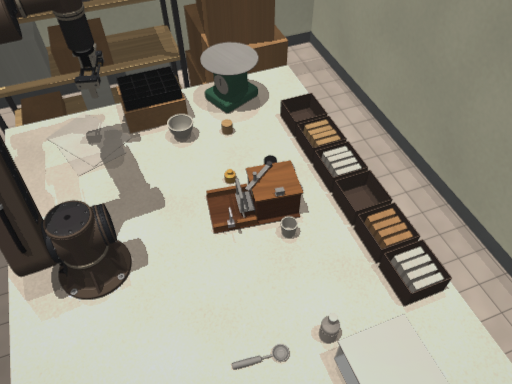

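View pics/top0.png

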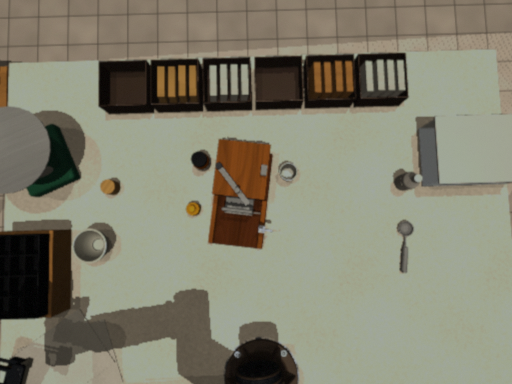

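The top view shows the dispenser at about (242,190): lid (217-270,140-200), latch bar (218,165)-(250,203), gate bar near (240,208), and marker flag near (265,228). Next I'll measure with depth and an enlarged crop.

```bash
cat > h.py <<'E'
import numpy as np,cv2
def cloud(c):
    K=c["camera_matrix"];z=c["range_z"];v,u=np.mgrid[:z.shape[0],:z.shape[1]]
    p=np.stack([(u-K[0,2])/K[0,0]*z,(v-K[1,2])/K[1,1]*z,z],-1)
    return p@c["T"][:3,:3].T+c["T"][:3,3]
def ray(c,u,v,h):
    K=c["camera_matrix"];d=c["T"][:3,:3]@[(u-K[0,2])/K[0,0],(v-K[1,2])/K[1,1],1];o=c["T"][:3,3]
    return o+d*(h-o[2])/d[2]
def proj(c,p):
    q=c["T"][:3,:3].T@(np.array(p)-c["T"][:3,3]);q=c["camera_matrix"]@q;return q[:2]/q[2]
E
python3 - <<'E'
from h import *
t=dict(np.load("top0.npz"));s=dict(np.load("side0.npz"))
for c,(x0,x1,y0,y1) in((t,(190,300,125,255)),(s,(195,320,140,250))):
    P=cloud(c);m=np.zeros(P.shape[:2],np.uint8);m[y0:y1,x0:x1]=1
    lid=(m>0)&(P[...,2]>.118)&(P[...,2]<.138)&(c["range_z"]>0)
    n,l,st,_=cv2.connectedComponentsWithStats(lid.astype(np.uint8));k=1+np.argmax(st[1:,4])
    q=P[l==k];print("lid",n,len(q),q[:,2].mean(),cv2.minAreaRect((q[:,:2]*1000).astype(np.float32)))
    hi=(m>0)&(P[...,2]>.139);q=P[hi];print("hi",len(q),q.min(0),q.max(0))
a=cv2.resize(t["frame"][125:255,190:300],None,fx=4.5,fy=4.5,interpolation=2)
b=cv2.resize(s["frame"][140:250,195:320],None,fx=4.5,fy=4.5,interpolation=2)
b=cv2.resize(s["frame"][140:240,195:320],None,fx=2.4,fy=2.4,interpolation=2)
o=np.zeros((585,800,3),np.uint8);o[:a.shape[0],:a.shape[1]]=a;o[:b.shape[0],496:496+b.shape[1]]=b
cv2.imwrite("pics/c1.png",o[:,:,::-1])
E
```

```text
lid 8 2270 0.12989646546000375 ((659.6767578125, 42.13881301879883), (160.13369750976562, 174.62745666503906), 81.78895568847656)
hi 381 [ 0.49523642 -0.03401756  0.13912444] [0.67528108 0.11823989 1.21097287]
lid 12 1381 0.12781759442489635 ((654.6492919921875, 36.913082122802734), (165.7315216064453, 182.08203125), 80.97465515136719)
hi 235 [ 0.24475739 -0.887147    0.13901409] [0.67602381 0.11527603 1.25852368]
```

View pics/c1.png

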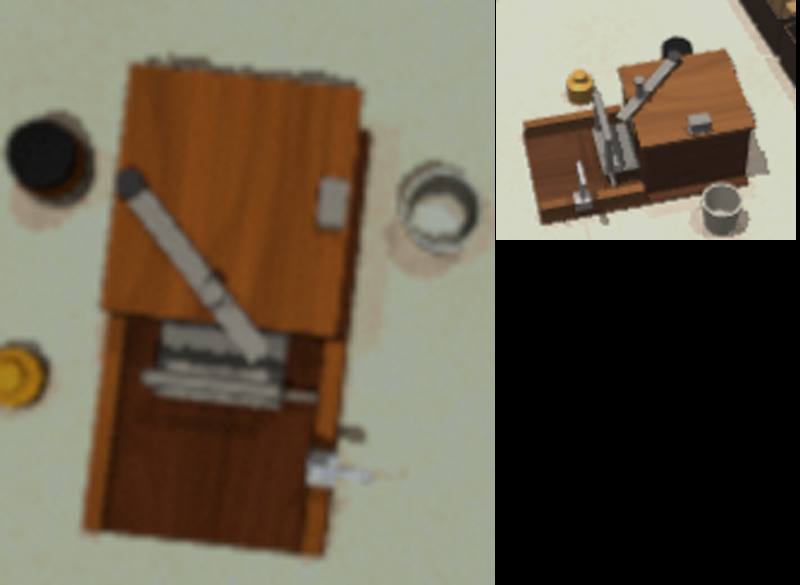

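Crop (4.5x): hinge stud at (130,180), pin around (215,290), bar end (262,352), catch (332,203), gate crossbar from (145,378) to (283,402), flag around (345,472).

Run:
```python
from h import *
t=dict(np.load("top0.npz"));s=dict(np.load("side0.npz"))
f=lambda u,v,h:ray(t,u/4.5+190-.4,v/4.5+125-.4,h)
g=lambda u,v,h:ray(s,(u-496)/2.4+195-.3,v/2.4+140-.3,h)
H=f(130,180,.146);C=f(332,203,.153)
print("H",H,g(675,57,.146));print("C",C,g(699,121,.153))
P=[f(130,65,.13),f(360,88,.13),f(335,332,.13),f(105,308,.13)];print("lid",np.round(P,4),np.mean(P,0))
r=cv2.minAreaRect(np.array(P)[:,:2].astype(np.float32)*1000);print(r)
d=C-H;yaw=np.degrees(np.arctan2(-d[0],d[1]))  # -y axis dir
yaw=np.degrees(np.arctan2(d[1],d[0]))+90;print("yaw",yaw,np.linalg.norm(d))
L=f(145,378,.121);R=f(283,402,.121);print("bar",L,R,np.degrees(np.arctan2((R-L)[1],(R-L)[0]))+90)
E_=f(262,352,.143);pin=g(639,82,.179);print("barend",E_,"pin side",pin,"pin top",f(215,278,.179),f(215,290,.165))
print("flag",f(350,474,.115),g(583,163,.115))
o=(H+C)/2;th=np.radians(-7.8);X=np.array([np.cos(th),np.sin(th)]);Y=np.array([-X[1],X[0]])
for n,p in(("H",H),("C",C),("L",L),("R",R),("E",E_),("pin",pin),("lid",np.mean(P,0)),("flag",f(350,474,.115))):
  q=(p-o)[:2];print(n,(q@X).round(4),(q@Y).round(4))
```

```text
H [0.67025702 0.10745392 0.146     ] [0.66654821 0.10024788 0.146     ]
C [ 0.64991967 -0.02592524  0.153     ] [ 0.64820872 -0.03386433  0.153     ]
lid [[ 0.7515  0.1078  0.13  ]
 [ 0.7311 -0.0474  0.13  ]
 [ 0.5664 -0.0256  0.13  ]
 [ 0.5869  0.1277  0.13  ]] [0.65899427 0.04063857 0.13      ]
((658.9419555664062, 41.03941345214844), (156.51513671875, 166.18206787109375), 82.51183319091797)
yaw -8.669553281642393 0.13510222090551371
bar [0.53974922 0.10287143 0.121     ] [0.52095925 0.01063315 0.121     ] -11.514243267405135
barend [0.5537298  0.02302996 0.143     ] pin side [0.5879126  0.04412205 0.179     ] pin top [0.59997235 0.05050408 0.179     ] [0.59358723 0.0515961  0.165     ]
flag [ 0.47150067 -0.03291569  0.115     ] [ 0.47964549 -0.01630361  0.115     ]
H 0.001 0.0675
C -0.001 -0.0675
L -0.1277 0.0452
R -0.1338 -0.0487
E -0.103 -0.032
pin -0.072 -0.0065
lid -0.0011 -0.0003
flag -0.1768 -0.0986
```

Call:
{"api": "apply_moves", "payload": {"targets": [[1, 0, 0, -0.004, 0, 0, 0.0773], [1, 0, 0, -0.004, 0, 0, 0.0773], [1, 0, 0, -0.004, 0, 0, 0.0773], [1, 0, 0, -0.004, 0, 0, 0.0773], [1, 0, 0, -0.004, 0, 0, 0.0773], [1, 0, 0, -0.004, 0, 0, 0.0773], [1, 0, 0, -0.004, 0, 0, 0.0773], [1, 0, 0, -0.004, 0, 0, 0.0773], [1, 0, 0, -0.004, 0, 0, 0.0773], [1, 0, 0, -0.004, 0, 0, 0.0773], [1, 0, 0, 0, 0, 0, 0.0773], [1, 0, 0, 0, 0, 0, 0.0773], [1, 0, 0, 0, 0, 0, 0.0773], [1, 0, 0, 0, 0, 0, 0.0773], [1, 0, 0, 0, 0, 0, 0.0773]]}}

```text
time_s: 1.35
tcp_pos: [0.1583, 0.6559, 0.2618]
eef_rot: [-180.0, -0.1, -118.3]
contact_force: [-0.4, 0.3, 0.1]
gripper_width: 0.0878
gripper_force: 0.0
```

Call:
{"api": "apply_moves", "payload": {"targets": [[0.4, 0.0165, -0.0333, 0, 0, 0, 0], [0.4, 0.0165, -0.0333, 0, 0, 0, 0], [0.4, 0.0165, -0.0333, 0, 0, 0, 0], [0.4, 0.0165, -0.0333, 0, 0, 0, 0], [0.4, 0.0165, -0.0333, 0, 0, 0, 0], [0.4, 0.0165, -0.0333, 0, 0, 0, 0], [0.4, 0.0165, -0.0333, 0, 0, 0, 0], [0.4, 0.0165, -0.0333, 0, 0, 0, 0], [0.4, 0.0165, -0.0333, 0, 0, 0, 0], [0.4, 0.0165, -0.0333, 0, 0, 0, 0], [0.4, 0.0165, -0.0333, 0, 0, 0, 0], [0.4, 0.0165, -0.0333, 0, 0, 0, 0], [0.4, 0.0165, -0.0333, 0, 0, 0, 0], [0.4, 0.0165, -0.0333, 0, 0, 0, 0], [0.4, 0.0165, -0.0333, 0, 0, 0, 0], [0.4, 0.0165, -0.0333, 0, 0, 0, 0], [0.4, 0.0165, -0.0333, 0, 0, 0, 0], [0.4, 0.0165, -0.0333, 0, 0, 0, 0], [0.4, 0.0165, -0.0333, 0, 0, 0, 0], [0.4, 0, 0, 0, 0, 0, 0]]}}

```text
time_s: 3.02
tcp_pos: [0.5728, 0.0783, 0.2614]
eef_rot: [180.0, -0.1, -118.2]
contact_force: [-0.2, 0.5, 0.5]
gripper_width: 0.0352
gripper_force: 0.0
```

Run:
```python
from plant import *
from h import *
c=capture("wrist");np.savez("w1.npz",**c);print(c["camera_matrix"][0],c["T"].round(3))
im=c["frame"].copy()
for p in((.593,.052,.179),(.670,.1075,.146),(.65,-.026,.153),(.529,.057,.121),(.4715,-.033,.115)):
    u=proj(c,p);print(u);cv2.circle(im,tuple(int(i) for i in u),3,(0,255,0),1)
cv2.imwrite("pics/w1.png",im[:,:,::-1])
```

```text
[287.12366551   0.         252.82770302] [[-0.882  0.45   0.141  0.533]
 [ 0.471  0.841  0.265  0.007]
 [ 0.001  0.3   -0.954  0.424]
 [ 0.     0.     0.     1.   ]]
[217.35968112 181.85491701]
[185.30317205 249.50104409]
[125.15468507 130.78807825]
[278.83867962 143.45999641]
[289.96484713  31.22725622]
```

View pics/w1.png

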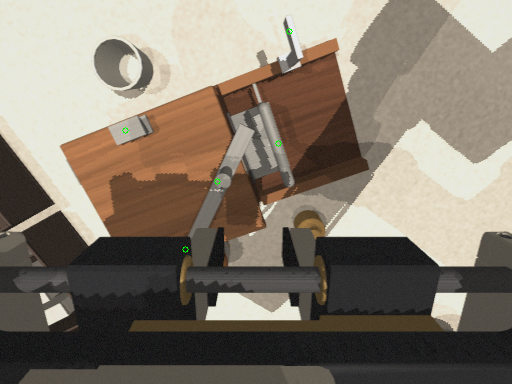

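The wrist view shows the pin head near (223,181), latch bar end (245,130), crossbar (262,103)-(291,184), flag near (292,30), and catch (130,130). All are close to my predictions. A zoom will refine the numbers.

Run:
```python
from h import *
c=dict(np.load("w1.npz"));im=c["frame"][5:205,100:310]
im=cv2.resize(im,None,fx=3,fy=3,interpolation=2)
cv2.imwrite("pics/w1c.png",im[:600,:,::-1])
```

```text
(no output)
```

View pics/w1c.png

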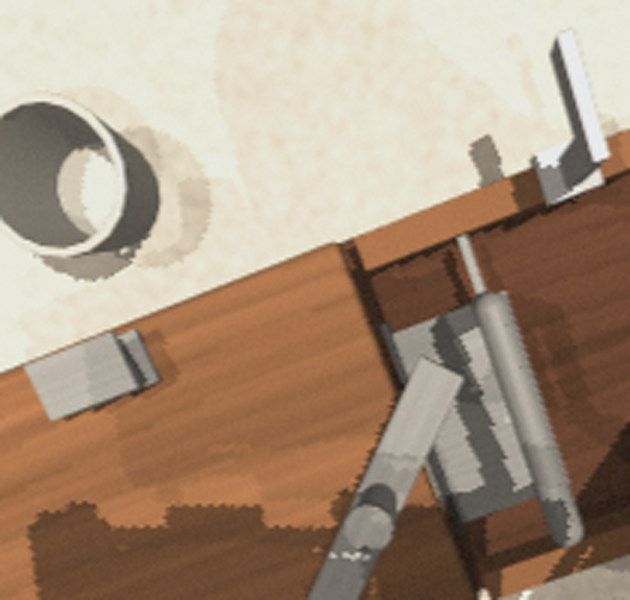

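Run:
```python
from h import *
c=dict(np.load("w1.npz"))
f=lambda u,v,h:ray(c,u/3+100-.33,v/3+5-.33,h)[:2]
A,B=f(495,298,.115),f(567,537,.115);F1,F2=f(568,35,.115),f(597,158,.115);p=f(370,528,.179)
d=B-A;th=np.arctan2(d[1],d[0])-np.pi/2;d2=F2-F1
print("bar",A,B,np.linalg.norm(d),np.degrees(th),"flag",F1,F2,np.linalg.norm(d2),np.degrees(np.arctan2(d2[1],d2[0]))-90)
print("pin",p,f(440,370,.143))
C=[f(*q,.153) for q in((25,368),(122,332),(140,387),(50,420))];print("catch",np.mean(C,0))
for th in np.radians([-7.5,-8,-8.5]):
  X=np.array([np.cos(th),np.sin(th)]);Y=np.array([-X[1],X[0]])
  m=(A+B)/2;fm=(F1+F2)/2
  print("gap",(m-fm)@X,"flag y rel",(fm-m)@Y)
  o=np.array([.6595,.041]);print([( (q-o)@X, (q-o)@Y) for q in(m,fm,p)])
# box edges top right lid corner front-right
print(f(335,243,.13))
```

```text
bar [0.52368727 0.01490456] [0.53924885 0.10328601] 0.08974098772722543 -9.98588086053199 flag [ 0.46680916 -0.04475016] [ 0.47395314 -0.00833569] 0.037108626130624996 -11.099611436938176
pin [0.58805087 0.05341264] [0.5502241  0.02542502]
catch [ 0.64769781 -0.02520345]
gap 0.04938627257527781 flag y rel -0.09287900255543909
[(np.float64(-0.12929851588749858), np.float64(0.0012289558826591531)), (np.float64(-0.17868478846277638), np.float64(-0.09165004667277994)), (np.float64(-0.07245804847471628), np.float64(0.0029804636207440486))]
gap 0.04857388018449255 flag y rel -0.09330643706837949
[(np.float64(-0.12930431712334234), np.float64(0.00010058099900554981)), (np.float64(-0.17787819730783488), np.float64(-0.09320585606937394)), (np.float64(-0.07248129861584228), np.float64(0.0023480424016645114))]
gap 0.0477577887046698 flag y rel -0.09372676593488657
[(np.float64(-0.12930027133481514), np.float64(-0.0010278015442805478)), (np.float64(-0.17705806003948493), np.float64(-0.09475456747916712)), (np.float64(-0.07249902902545591), np.float64(0.0017154423700652683))]
[ 0.56165662 -0.02465973]
```

Call:
{"api": "apply_moves", "payload": {"targets": [[0.4, 0.0142, -0.0271, 0, 0, 0, 0], [0.4, 0, 0, 0.02, 0, 0, 0], [0.4, 0, 0, 0.02, 0, 0, 0], [0.4, 0, 0, 0.02, 0, 0, 0], [0.4, 0, 0, 0.017, 0, 0, 0], [0.4, 0, 0, 0.01, 0, 0, 0], [0.22, 0, 0, 0, 0, 0, 0], [0.22, 0, 0, 0, 0, 0, 0], [0.22, 0, 0, 0, 0, 0, 0]], "newtons": 5}}

```text
time_s: 3.82
tcp_pos: [0.5885, 0.0581, 0.1766]
eef_rot: [-179.9, 0.1, -117.9]
contact_force: [0.5, 0.2, 1.2]
gripper_width: 0.0216
gripper_force: 0.0
```

Run:
```python
from plant import *
from h import *
print(get_state()["gripper_width"])
c=capture("wrist");np.savez("w2.npz",**c)
s=capture("side")
o=np.zeros((480,700,3),np.uint8)
o[:384,:]=0
a=c["frame"][100:340,120:400];o[:480,:560]=cv2.resize(a,None,fx=2,fy=2)
b=s["frame"][150:230,215:285];o[:160,560:700]=cv2.resize(b,None,fx=2,fy=2)
cv2.imwrite("pics/w2.png",o[:,:,::-1])
```

```text
0.02159887886695287
```

View pics/w2.png

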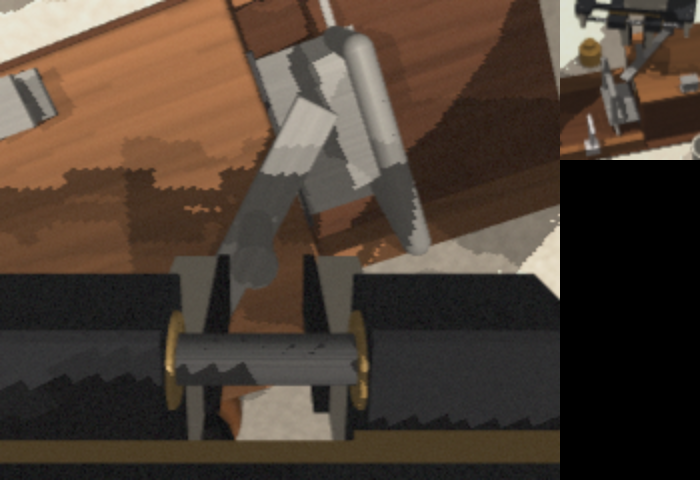

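Run:
```python
from plant import *
from h import *
c=dict(np.load("w2.npz"));s=get_state();print(s["tcp_pos"],s["eef_rot"])
p=ray(c,247.3,232.5,.179);print(p,proj(c,s["tcp_pos"]),c["T"][:3,3])
d=(p-s["tcp_pos"])[:2];y=np.radians(s["eef_rot"][2]);print("tool x,y",d@[np.cos(y),np.sin(y)],d@[np.sin(y),-np.cos(y)])
```

```text
[0.5885404  0.05800767 0.17668899] [-1.79916314e+02  8.51570406e-02 -1.17901947e+02]
[0.58815024 0.05256303 0.179     ] [250.9290483  238.14414743] [ 0.54898705 -0.01410127  0.33908035]
tool x,y 0.004994278671398933 -0.002203069395861292
```

```bash
cat > plan.py <<'E'
import numpy as np
from plant import get_state
def rows(wps,s=None):
    "wps: list of (x,y,z,yaw deg), tool down; prints row deltas tx,ty,tz(m),az(norm)"
    s=s or get_state();p=np.array(s["tcp_pos"]);y=s["eef_rot"][2]
    for w in wps:
        r=np.radians(y);d=np.array(w[:3])-p
        print([round(float(v),4) for v in(d[:2]@[np.cos(r),np.sin(r)],d[:2]@[np.sin(r),-np.cos(r)],-d[2])],0,0,round(-(w[3]-y)/90,4))
        p=np.array(w[:3]);y=w[3]
E
python3 - <<'E'
from plan import *
H=np.array([.669,.1075]);W=[]
W.append((.5895,.0535,.1745,-118))
a0=np.degrees(np.arctan2(.0795,.054))-8.5;print(a0)
for k in range(1,13):
    a=a0*(1-k/12);b=np.radians(-a-8.5)  # radius dir = -Y rotated
    r=np.array([np.sin(b),-np.cos(b)])*.095
    W.append((*(H+r),.1745,-118+19.5*k/12))
print(W[-1]);rows(W)
E
```

```text
47.313877513624966
(np.float64(0.654958105942687), np.float64(0.013543492980617897), 0.1745, -98.5)
[0.0035, -0.003, 0.0022] 0 0 0.0011
[0.0019, -0.0064, -0.0] 0 0 -0.0181
[0.0026, -0.006, -0.0] 0 0 -0.0181
[0.0024, -0.0061, -0.0] 0 0 -0.0181
[0.0021, -0.0062, -0.0] 0 0 -0.0181
[0.0019, -0.0063, -0.0] 0 0 -0.0181
[0.0016, -0.0063, -0.0] 0 0 -0.0181
[0.0014, -0.0064, -0.0] 0 0 -0.0181
[0.0011, -0.0064, -0.0] 0 0 -0.0181
[0.0008, -0.0065, -0.0] 0 0 -0.0181
[0.0006, -0.0065, -0.0] 0 0 -0.0181
[0.0003, -0.0065, -0.0] 0 0 -0.0181
[0.0, -0.0065, -0.0] 0 0 -0.0181
```

Call:
{"api": "apply_moves", "payload": {"targets": [[0.22, 0.0045, -0.002, 0.002, 0, 0, 0], [0.22, 0, 0, 0, 0, 0, 0], [0.22, 0.0022, -0.0063, 0, 0, 0, -0.0181], [0.22, 0.0026, -0.006, 0, 0, 0, -0.0181], [0.22, 0.0024, -0.0061, 0, 0, 0, -0.0181], [0.22, 0.0021, -0.0062, 0, 0, 0, -0.0181], [0.22, 0.0019, -0.0063, 0, 0, 0, -0.0181], [0.22, 0.0016, -0.0063, 0, 0, 0, -0.0181], [0.22, 0.0014, -0.0064, 0, 0, 0, -0.0181], [0.22, 0.0011, -0.0064, 0, 0, 0, -0.0181], [0.22, 0.0008, -0.0065, 0, 0, 0, -0.0181], [0.22, 0.0006, -0.0065, 0, 0, 0, -0.0181], [0.22, 0.0003, -0.0065, 0, 0, 0, -0.0181], [0.22, 0, -0.0065, 0, 0, 0, -0.0181], [0.22, 0, 0, 0, 0, 0, 0], [0.22, 0, 0, 0, 0, 0, 0]]}}

```text
time_s: 5.25
tcp_pos: [0.6527, 0.0123, 0.1732]
eef_rot: [180.0, 0.0, -98.5]
contact_force: [-0.2, 0.4, 0.2]
gripper_width: 0.0189
gripper_force: 0.0
```

Run:
```python
from plant import *
from h import *
s=get_state();print(s["tcp_pos"],s["eef_rot"],s["contact_force"])
c=capture("wrist");np.savez("w3.npz",**c)
cv2.imwrite("pics/w3.png",cv2.resize(c["frame"][60:300,80:400],None,fx=2,fy=2)[:,:,::-1])
```

```text
[0.65272106 0.01233589 0.1732243 ] [ 1.79990001e+02  2.13092461e-03 -9.84608067e+01] [-0.24927755  0.39324944  0.22851542]
```

View pics/w3.png

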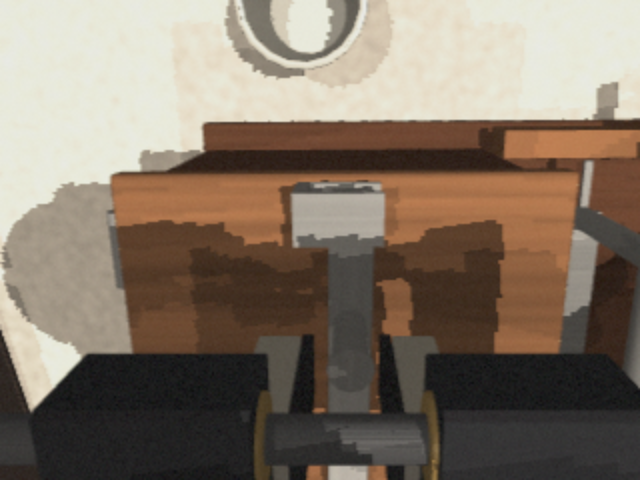

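The bar is across the lid with its end under the catch at (338,220). Pushing on gently until force shows.

Call:
{"api": "apply_moves", "payload": {"targets": [[0.22, 0, -0.0015, 0, 0, 0, 0], [0.22, 0, -0.0015, 0, 0, 0, 0], [0.22, 0, 0, 0, 0, 0, 0]]}}

```text
time_s: 5.55
tcp_pos: [0.6556, 0.0121, 0.1734]
eef_rot: [180.0, -0.0, -98.4]
contact_force: [-0.3, -0.6, -0.1]
gripper_width: 0.0195
gripper_force: 0.3
```

Call:
{"api": "apply_moves", "payload": {"targets": [[0.22, 0, -0.0015, 0, 0, 0, 0], [0.22, 0, 0, 0, 0, 0, 0]]}}

```text
time_s: 5.72
tcp_pos: [0.6561, 0.0119, 0.1732]
eef_rot: [179.9, -0.0, -98.4]
contact_force: [-5.5, 0.3, 2.7]
gripper_width: 0.0196
gripper_force: 2.6
```

Call:
{"api": "apply_moves", "payload": {"targets": [[0.22, 0, -0.0015, 0, 0, 0, 0], [0.22, 0, 0, 0, 0, 0, 0]]}}

```text
time_s: 5.88
tcp_pos: [0.6566, 0.0118, 0.173]
eef_rot: [179.8, -0.0, -98.4]
contact_force: [-8.9, 3.0, 5.0]
gripper_width: 0.0197
gripper_force: 4.6
```

Run:
```python
from plant import *
from h import *
s=get_state();print(s["tcp_pos"],s["contact_force"])
c=capture("wrist");np.savez("w4.npz",**c)
P=cloud(c);z=P[...,2]
m=(z>.139)&(z<.1475)&(np.abs(P[...,1]-.02)<.08)&(P[...,0]>.58)&(P[...,0]<.72)
q=P[m];print(m.sum(),cv2.minAreaRect((q[:,:2]*1000).astype(np.float32)))
l=(z>.126)&(z<.134)&(P[...,0]>.5)&(P[...,0]<.8)&(np.abs(P[...,1]-.04)<.12)
print(l.sum(),cv2.minAreaRect((P[l][:,:2]*1000).astype(np.float32)))
# edge of lid right side line
v=cv2.fitLine((q[:,:2]).astype(np.float32),1,0,0,0).ravel();print("bar dir",np.degrees(np.arctan2(v[1],v[0])),v)
```

```text
[0.65662011 0.01177619 0.17300963] [-8.87885437  3.00923517  5.00385978]
1687 ((655.2470092773438, 31.946311950683594), (137.18173217773438, 24.105491638183594), 85.86407470703125)
18479 ((657.67333984375, 36.619171142578125), (151.4026641845703, 173.19427490234375), 81.8985366821289)
bar dir 81.98624 [0.13941085 0.9902346  0.65472174 0.02187192]
```

Force of 9 N with no further motion, and the bar lies parallel to the lid (82.0° against 81.9°), so the latch is home. Backing off, rising, and moving over the gate bar.

Run:
```python
from plan import *
rows([(.6516,.0125,.173,-98.4),(.6516,.0125,.243,-98.1),(.533,.059,.243,-98.1)])
```

```text
[0.0, 0.005, 0.0] 0 0 0.0001
[0.0, 0.0, -0.07] 0 0 -0.0033
[-0.0293, 0.124, -0.0] 0 0 -0.0
```

Call:
{"api": "apply_moves", "payload": {"targets": [[0.22, 0, 0.007, 0, 0, 0, 0], [0.22, 0, 0, -0.01, 0, 0, -0.0033], [0.3, 0, 0, -0.02, 0, 0, 0], [0.3, 0, 0, -0.02, 0, 0, 0], [0.3, 0, 0, -0.02, 0, 0, 0], [0.3, -0.007, 0.03, 0, 0, 0, 0], [0.3, -0.007, 0.03, 0, 0, 0, 0], [0.3, -0.007, 0.03, 0, 0, 0, 0], [0.3, -0.008, 0.03, 0, 0, 0, 0], [0.3, 0, 0, 0, 0, 0, 0], [0.3, 0, 0, 0, 0, 0, 0]]}}

```text
time_s: 6.85
tcp_pos: [0.5369, 0.059, 0.2454]
eef_rot: [-179.8, 0.1, -97.9]
contact_force: [0.6, 0.3, 0.6]
gripper_width: 0.0263
gripper_force: 0.0
```

Run:
```python
from plant import *
from h import *
s=get_state();print(s["tcp_pos"],s["eef_rot"],s["gripper_width"])
c=capture("wrist");np.savez("w5.npz",**c)
cv2.imwrite("pics/w5.png",cv2.resize(c["frame"][0:300,120:400],None,fx=2,fy=2)[:,:,::-1])
P=cloud(c);z=P[...,2]
for n,m in(("bar",(z>.1)&(z<.127)&(P[...,0]<.57)&(P[...,0]>.5)&(abs(P[...,1]-.059)<.06)),("flag",(z>.095)&(z<.125)&(P[...,0]<.5)&(P[...,0]>.43)&(abs(P[...,1]+.03)<.04))):
    q=P[m]
    if len(q)>20:print(n,m.sum(),cv2.minAreaRect((q[:,:2]*1000).astype(np.float32)),q[:,2].max(), [x.min() for x in np.nonzero(m)],[x.max() for x in np.nonzero(m)])
```

```text
[0.53687915 0.05903563 0.24542703] [-1.79799525e+02  1.05730805e-01 -9.79491449e+01] 0.026333043499228093
bar 993 ((549.3455200195312, 52.96748352050781), (101.76724243164062, 46.22669982910156), 81.68267822265625) 0.12685489264741628 [np.int64(129), np.int64(215)] [np.int64(223), np.int64(262)]
flag 410 ((470.6365661621094, -27.193008422851562), (39.951805114746094, 6.28525972366333), 81.62789154052734) 0.11755706787272058 [np.int64(64), np.int64(302)] [np.int64(108), np.int64(312)]
```

View pics/w5.png

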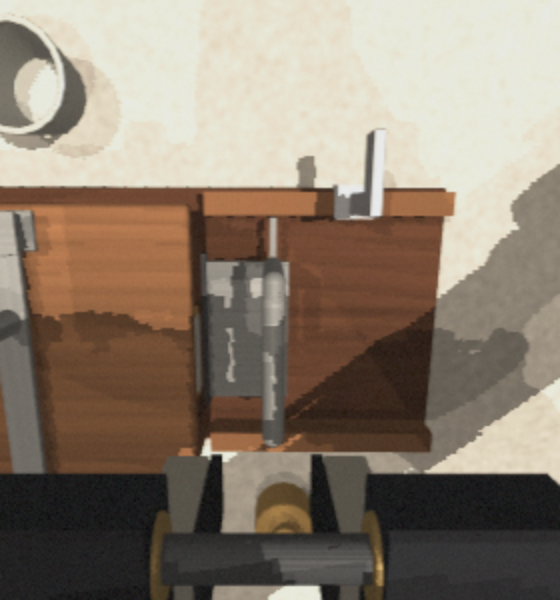

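Flag at (375,170) seen edge-on, crossbar centred at column 274 between rows 265 and 442; latch bar is in place at left.

Run:
```python
from plan import *
from h import *
c=dict(np.load("w5.npz"));P=cloud(c)
A=ray(c,120+274/2-.25,266/2,.115);B=ray(c,120+274/2-.25,441/2,.115);print(A,B,np.linalg.norm(A-B))
m=np.zeros(P.shape[:2],bool);m[140:215,250:265]=1;m&=(P[...,2]>.108)&(P[...,2]<.127)
q=P[m];r=cv2.minAreaRect((q[:,:2]*1000).astype(np.float32));print(r,q[:,2].max(),m.sum())
th=np.radians(-8.2);X=np.array([np.cos(th),np.sin(th)])
F=np.array([.4706,-.0272]);
print("gap",((A+B)[:2]/2-F)@X,(np.array(r[0])/1000-F)@X)
M=(A+B)[:2]/2
rows([(*M,.165,-98.2),(*M,.117,-98.2)])
```

```text
[0.52539145 0.00970458 0.115     ] [0.53812793 0.1042478  0.115     ] 0.09539725876566181
((531.9797973632812, 55.69189453125), (80.72335815429688, 11.320178985595703), 81.97777557373047) 0.12317375152481969 836
gap 0.04852844718445406 0.048929481958290444
[0.0026, 0.0056, 0.08] 0 0 0.0023
[0.0, 0.0, 0.048] 0 0 -0.0
```

Call:
{"api": "apply_moves", "payload": {"targets": [[0.3, 0.002, 0.0056, 0, 0, 0, 0.0023], [0.3, 0, 0, 0.03, 0, 0, 0], [0.3, 0, 0, 0.025, 0, 0, 0], [0.3, 0, 0, 0.02, 0, 0, 0], [0.3, 0, 0, 0, 0, 0, 0], [0.3, 0, 0, 0, 0, 0, 0]]}}

```text
time_s: 7.4
tcp_pos: [0.5313, 0.0564, 0.1678]
eef_rot: [179.9, -0.1, -98.3]
contact_force: [-0.6, -0.3, 0.9]
gripper_width: 0.0263
gripper_force: 0.0
```

Call:
{"api": "apply_moves", "payload": {"targets": [[0.3, 0, 0, 0.01, 0, 0, 0], [0.3, 0, 0, 0.015, 0, 0, 0], [0.3, 0, 0, 0.015, 0, 0, 0], [0.3, 0, 0, 0.013, 0, 0, 0], [0.3, 0, 0, 0, 0, 0, 0], [0.3, 0, 0, 0, 0, 0, 0]]}}

```text
time_s: 7.9
tcp_pos: [0.5317, 0.0571, 0.1159]
eef_rot: [-180.0, -0.0, -98.3]
contact_force: [0.9, 0.6, 0.2]
gripper_width: 0.0264
gripper_force: 0.0
```

Call:
{"api": "apply_moves", "payload": {"targets": [[0, 0, 0, 0, 0, 0, 0], [0, 0, 0, 0, 0, 0, 0], [0, 0, 0, 0, 0, 0, 0], [0, 0, 0, 0, 0, 0, 0], [0, 0, 0, 0, 0, 0, 0]], "newtons": 45}}

```text
time_s: 8.32
tcp_pos: [0.5331, 0.0575, 0.1168]
eef_rot: [-179.8, 0.1, -98.2]
contact_force: [2.3, -0.2, 5.5]
gripper_width: 0.0018
gripper_force: 3.1
```

Closed on nothing; look before doing more.

Run:
```python
from plant import *
from h import *
s=get_state();print(s["gripper_width"],s["gripper_force"],s["contact_force"])
c=capture("wrist");np.savez("w6.npz",**c)
d=capture("side");np.savez("s6.npz",**d)
o=np.zeros((600,800,3),np.uint8)
o[:560,:480]=cv2.resize(c["frame"][60:340,140:380],None,fx=2,fy=2)
o[:330,485:800]=cv2.resize(d["frame"][145:255,205:310],None,fx=3,fy=3,interpolation=2)
cv2.imwrite("pics/w6.png",o[:,:,::-1])
```

```text
0.0017621804481266373 3.1454220972955227 [ 2.25671441 -0.15189441  5.49266613]
```

View pics/w6.png

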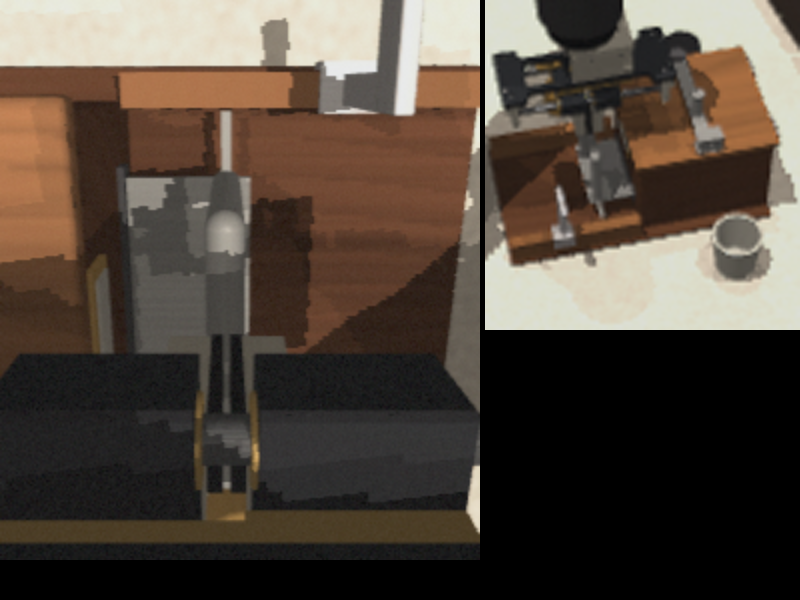

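Run:
```python
from h import *
c=dict(np.load("w6.npz"));P=cloud(c)
for r in range(164,320,6):print(r,P[r,252].round(3),c["frame"][r,252],P[r,244].round(3),P[r,260].round(3))
```

```text
164 [0.526 0.011 0.116] [77 72 70] [0.531 0.013 0.103] [0.521 0.015 0.103]
170 [0.526 0.014 0.121] [152 146 138] [0.531 0.013 0.119] [0.522 0.015 0.117]
176 [0.527 0.017 0.121] [181 174 163] [0.531 0.017 0.12 ] [0.522 0.018 0.119]
182 [0.527 0.021 0.121] [173 168 156] [0.532 0.02  0.12 ] [0.523 0.022 0.12 ]
188 [0.528 0.024 0.122] [97 94 87] [0.532 0.024 0.119] [0.523 0.025 0.119]
194 [0.528 0.027 0.122] [97 95 90] [0.533 0.028 0.119] [0.524 0.029 0.119]
200 [0.529 0.031 0.121] [69 68 63] [0.533 0.031 0.12 ] [0.524 0.033 0.119]
206 [0.529 0.035 0.122] [76 73 68] [0.534 0.035 0.12 ] [0.525 0.037 0.119]
212 [0.53  0.039 0.121] [68 68 63] [0.535 0.039 0.119] [0.525 0.041 0.118]
218 [0.53  0.042 0.122] [74 73 66] [0.535 0.043 0.118] [0.526 0.044 0.119]
224 [0.531 0.046 0.122] [71 69 63] [0.536 0.047 0.118] [0.526 0.048 0.119]
230 [0.531 0.05  0.122] [66 66 61] [0.535 0.046 0.128] [0.526 0.049 0.127]
236 [0.532 0.054 0.123] [69 66 63] [0.535 0.046 0.138] [0.527 0.049 0.134]
242 [0.533 0.059 0.121] [81 80 72] [0.535 0.049 0.139] [0.527 0.049 0.141]
248 [0.533 0.063 0.121] [66 66 61] [0.535
[... 161 characters left out ...]
8] [0.527 0.049 0.159]
266 [0.535 0.075 0.121] [61 59 57] [0.534 0.047 0.165] [0.527 0.049 0.164]
272 [0.527 0.026 0.203] [68 66 65] [0.53  0.026 0.203] [0.525 0.026 0.204]
278 [0.528 0.028 0.204] [94 95 91] [0.53  0.028 0.203] [0.525 0.029 0.203]
284 [0.528 0.029 0.204] [47 45 45] [0.53  0.029 0.204] [0.525 0.029 0.205]
290 [0.528 0.032 0.204] [42 41 40] [0.531 0.031 0.204] [0.526 0.032 0.204]
296 [0.538 0.097 0.122] [86 82 77] [0.536 0.061 0.168] [0.529 0.063 0.167]
302 [0.539 0.101 0.122] [147 143 134] [0.537 0.065 0.167] [0.53  0.065 0.168]
308 [0.552 0.189 0.021] [94 74 45] [0.563 0.197 0.009] [0.543 0.188 0.023]
314 [0.552 0.189 0.03 ] [92 74 43] [0.562 0.197 0.02 ] [0.544 0.188 0.032]
```

Call:
{"api": "apply_moves", "payload": {"targets": [[0, 0, 0, 0, 0, 0, 0], [0, 0, 0, 0, 0, 0, 0], [0, 0, 0, 0, 0, 0, 0]], "newtons": 45}}

```text
time_s: 8.67
tcp_pos: [0.5329, 0.0575, 0.1169]
eef_rot: [-179.8, 0.1, -98.2]
contact_force: [2.7, -0.8, 6.6]
gripper_width: 0.0006
gripper_force: 3.4
```

Run:
```python
from plant import *
from h import *
c=capture("wrist");P=cloud(c);w=dict(np.load("w5.npz"));Q=cloud(w)
# finger profiles across columns
for r in(228,240,252,264):print(r,[(k,P[r,k].round(3).tolist()) for k in range(222,286,4)])
print('open')
for r in(232,250):print(r,[(k,Q[r,k].round(3).tolist()) for k in range(200,308,6)])
```

```text
228 [(222, [0.564, 0.083, 0.039]), (226, [0.546, 0.045, 0.126]), (230, [0.544, 0.045, 0.126]), (234, [0.541, 0.045, 0.126]), (238, [0.539, 0.045, 0.127]), (242, [0.537, 0.046, 0.127]), (246, [0.535, 0.049, 0.121]), (250, [0.532, 0.047, 0.124]), (254, [0.53, 0.048, 0.124]), (258, [0.527, 0.049, 0.123]), (262, [0.525, 0.048, 0.125]), (266, [0.523, 0.048, 0.126]), (270, [0.52, 0.048, 0.126]), (274, [0.518, 0.048, 0.127]), (278, [0.516, 0.049, 0.125]), (282, [0.509, 0.105, 0.008])]
240 [(222, [0.536, 0.018, 0.195]), (226, [0.535, 0.018, 0.196]), (230, [0.534, 0.019, 0.195]), (234, [0.532, 0.019, 0.194]), (238, [0.531, 0.019, 0.196]), (242, [0.536, 0.046, 0.142]), (246, [0.534, 0.048, 0.138]), (250, [0.532, 0.048, 0.138]), (254, [0.53, 0.048, 0.139]), (258, [0.528, 0.049, 0.138]), (262, [0.525, 0.048, 0.14]), (266, [0.522, 0.02, 0.196]), (270, [0.521, 0.02, 0.195]), (274, [0.519, 0.02, 0.196]), (278, [0.518, 0.021, 0.194]), (282, [0.517, 0.021, 0.195])]
252 [(222, [0.535, 0.018, 0.203]), (226, [0.534, 0.019, 0.203]), (230, [0.533, 0.019, 0.202]), (234, [0.532, 0.019, 0.202]), (238, [0.531
[... 1195 characters left out ...]
 0.177, -0.001]), (278, [0.52, 0.052, 0.258]), (284, [0.517, 0.051, 0.26]), (290, [0.513, 0.051, 0.26]), (296, [0.51, 0.052, 0.26]), (302, [0.507, 0.052, 0.26])]
250 [(200, [0.547, 0.021, 0.326]), (206, [0.557, 0.045, 0.281]), (212, [0.554, 0.045, 0.282]), (218, [0.553, 0.051, 0.271]), (224, [0.549, 0.048, 0.278]), (230, [0.549, 0.059, 0.257]), (236, [0.583, 0.199, 0.002]), (242, [0.574, 0.201, 0.0]), (248, [0.564, 0.199, 0.007]), (254, [0.553, 0.189, 0.026]), (260, [0.544, 0.188, 0.031]), (266, [0.535, 0.19, 0.029]), (272, [0.526, 0.197, 0.019]), (278, [0.522, 0.053, 0.275]), (284, [0.519, 0.053, 0.276]), (290, [0.516, 0.05, 0.282]), (296, [0.513, 0.052, 0.28]), (302, [0.514, 0.029, 0.32])]
```

The camera shows the pads nearly shut although the bar is between them at pad height. I'll reopen, go a little lower, and reclose in short steps while reading the width.

Call:
{"api": "apply_moves", "payload": {"targets": [[0.3, 0, 0, 0, 0, 0, 0], [0.3, 0, 0, 0, 0, 0, 0], [0.3, 0, 0, 0, 0, 0, 0], [0.3, 0, 0, 0, 0, 0, 0]], "newtons": 20}}

```text
time_s: 9.05
tcp_pos: [0.5308, 0.0571, 0.1153]
eef_rot: [180.0, -0.0, -98.3]
contact_force: [0.3, 0.2, 0.3]
gripper_width: 0.0217
gripper_force: 0.0
```

Run:
```python
from plant import *
from h import *
s=get_state();print(s["tcp_pos"],s["gripper_width"],s["contact_force"])
c=capture("wrist");P=cloud(c);z=P[...,2]
for r in(222,226,230,236,244,252):print(r,[(k,(P[r,k,[0,2]]*1000).round().astype(int).tolist()) for k in range(206,300,4)])
for col in(214,222,284,290):print(col,[(r,(P[r,col]*1000).round().astype(int).tolist()) for r in range(216,236,2)])
```

```text
[0.5307504  0.05707276 0.11527185] 0.02169224365813921 [0.34862858 0.2432688  0.30789333]
222 [(206, [575, 39]), (210, [571, 40]), (214, [568, 39]), (218, [564, 40]), (222, [561, 39]), (226, [557, 40]), (230, [553, 39]), (234, [550, 39]), (238, [546, 39]), (242, [534, 119]), (246, [532, 120]), (250, [530, 120]), (254, [527, 120]), (258, [525, 116]), (262, [526, 8]), (266, [522, 8]), (270, [517, 8]), (274, [513, 9]), (278, [509, 9]), (282, [505, 7]), (286, [501, 9]), (290, [497, 9]), (294, [493, 8]), (298, [489, 8])]
226 [(206, [575, 39]), (210, [572, 38]), (214, [568, 40]), (218, [565, 39]), (222, [561, 38]), (226, [558, 38]), (230, [554, 40]), (234, [550, 39]), (238, [547, 39]), (242, [535, 121]), (246, [532, 121]), (250, [530, 121]), (254, [528, 119]), (258, [525, 116]), (262, [526, 8]), (266, [522, 8]), (270, [518, 8]), (274, [514, 9]), (278, [510, 8]), (282, [506, 8]), (286, [502, 9]), (290, [498, 7]), (294, [494, 8]), (298, [490, 9])]
230 [(206, [576, 40]), (210, [553, 127]), (214, [550, 127]), (218, [548, 127]), (222, [546, 128]), (226, [544, 127]), (230, [542, 123]), (234, [53
[... 1874 characters left out ...]
234, [550, 43, 132])]
222 [(216, [560, 70, 38]), (218, [560, 72, 40]), (220, [560, 74, 39]), (222, [561, 76, 39]), (224, [561, 78, 39]), (226, [561, 80, 38]), (228, [546, 43, 125]), (230, [546, 44, 128]), (232, [545, 44, 130]), (234, [545, 44, 133])]
284 [(216, [503, 91, 9]), (218, [503, 93, 9]), (220, [503, 96, 7]), (222, [503, 98, 8]), (224, [504, 100, 8]), (226, [504, 103, 7]), (228, [510, 49, 124]), (230, [510, 48, 129]), (232, [511, 49, 129]), (234, [511, 49, 133])]
290 [(216, [497, 91, 9]), (218, [497, 94, 8]), (220, [497, 96, 9]), (222, [497, 98, 9]), (224, [498, 101, 8]), (226, [498, 103, 7]), (228, [507, 50, 125]), (230, [507, 50, 127]), (232, [507, 49, 130]), (234, [508, 50, 132])]
```

Depth shows the real fingertips at about z = 0.124, just above the crossbar top at 0.121, so the tips sit roughly 28 mm shorter than the nominal TCP suggests and the pads closed above the bar. I'll centre by 2 mm and go down in checked steps.

Call:
{"api": "apply_moves", "payload": {"targets": [[0.3, 0, -0.002, 0, 0, 0, 0], [0.3, 0, 0, 0, 0, 0, 0], [0.3, 0, 0, 0.004, 0, 0, 0], [0.3, 0, 0, 0.004, 0, 0, 0], [0.3, 0, 0, 0, 0, 0, 0]]}}

```text
time_s: 9.52
tcp_pos: [0.5325, 0.0566, 0.1062]
eef_rot: [179.9, -0.0, -98.3]
contact_force: [0.4, -0.8, -1.0]
gripper_width: 0.0262
gripper_force: 0.0
```

Run:
```python
from plant import *
from h import *
s=get_state();print(s["tcp_pos"],s["gripper_width"],s["contact_force"])
c=capture("wrist");P=cloud(c)
for r in(226,230,236):print(r,[(k,(P[r,k]*1000).round().astype(int).tolist()) for k in range(214,290,4)])
```

```text
[0.53246746 0.05658242 0.10616606] 0.02623959411634285 [ 0.39245471 -0.79506128 -0.96749532]
226 [(214, [568, 74, 39]), (218, [565, 74, 39]), (222, [561, 75, 39]), (226, [558, 75, 40]), (230, [554, 76, 39]), (234, [551, 76, 39]), (238, [547, 77, 39]), (242, [536, 42, 119]), (246, [533, 42, 121]), (250, [531, 42, 121]), (254, [529, 43, 120]), (258, [527, 43, 120]), (262, [527, 80, 39]), (266, [524, 95, 8]), (270, [520, 95, 9]), (274, [516, 96, 8]), (278, [512, 96, 9]), (282, [508, 97, 8]), (286, [504, 98, 8])]
230 [(214, [552, 43, 118]), (218, [550, 43, 118]), (222, [547, 44, 118]), (226, [546, 45, 115]), (230, [543, 45, 115]), (234, [551, 80, 40]), (238, [548, 81, 38]), (242, [536, 45, 118]), (246, [534, 45, 120]), (250, [531, 45, 121]), (254, [529, 45, 120]), (258, [527, 46, 119]), (262, [527, 84, 39]), (266, [524, 99, 9]), (270, [520, 100, 8]), (274, [516, 100, 9]), (278, [515, 50, 115]), (282, [513, 48, 119]), (286, [511, 49, 118])]
236 [(214, [551, 43, 126]), (218, [549, 44, 125]), (222, [547, 44, 124]), (226, [545, 45, 123]), (230, [544, 49, 116]), (234, [552, 86, 40]), (238, [549, 87, 38]), (242, [537, 49, 118]), (246, [534, 48, 120]), (250, [532, 48, 121]), (254, [530, 48, 121]), (258, [527, 49, 120]), (262, [528, 90, 39]), (266, [525, 105, 9]), (270, [521, 106, 9]), (274, [517, 107, 8]), (278, [516, 49, 123]), (282, [514, 50, 122]), (286, [512, 48, 126])]
```

Call:
{"api": "apply_moves", "payload": {"targets": [[0.3, 0, -0.0005, 0.006, 0, 0, 0], [0.3, 0, 0, 0.006, 0, 0, 0], [0.3, 0, 0, 0.005, 0, 0, 0], [0.3, 0, 0, 0, 0, 0, 0], [0.3, 0, 0, 0, 0, 0, 0]]}}

```text
time_s: 9.98
tcp_pos: [0.5334, 0.0566, 0.0898]
eef_rot: [179.9, -0.0, -98.3]
contact_force: [-0.0, -0.1, 0.1]
gripper_width: 0.0262
gripper_force: 0.0
```

Call:
{"api": "apply_moves", "payload": {"targets": [[0, 0, 0, 0, 0, 0, 0], [0, 0, 0, 0, 0, 0, 0], [0, 0, 0, 0, 0, 0, 0], [0, 0, 0, 0, 0, 0, 0], [0, 0, 0, 0, 0, 0, 0]], "newtons": 40}}

```text
time_s: 10.4
tcp_pos: [0.5334, 0.0569, 0.0906]
eef_rot: [180.0, 0.0, -98.3]
contact_force: [-3.3, 1.3, 2.0]
gripper_width: 0.0107
gripper_force: 40.0
```

Now gripped (10.7 mm, 40 N). Pulling most of the way, then measuring.

Call:
{"api": "apply_moves", "payload": {"targets": [[0, 0, 0.004, 0, 0, 0, 0], [0, 0, 0.004, 0, 0, 0, 0], [0, 0, 0.004, 0, 0, 0, 0], [0, 0, 0.004, 0, 0, 0, 0], [0, 0, 0.004, 0, 0, 0, 0], [0, 0, 0.004, 0, 0, 0, 0], [0, 0, 0.004, 0, 0, 0, 0], [0, 0, 0.004, 0, 0, 0, 0], [0, 0, 0.004, 0, 0, 0, 0], [0, 0, 0.004, 0, 0, 0, 0], [0, 0, 0.004, 0, 0, 0, 0], [0, 0, 0, 0, 0, 0, 0], [0, 0, 0, 0, 0, 0, 0], [0, 0, 0, 0, 0, 0, 0]]}}

```text
time_s: 11.57
tcp_pos: [0.4917, 0.0629, 0.0906]
eef_rot: [-179.8, 0.0, -98.3]
contact_force: [8.0, -5.3, -4.8]
gripper_width: 0.011
gripper_force: 40.0
```

```bash
cat > gap.py <<'E'
from plant import *
from h import *
import sys
s=get_state();print(s["tcp_pos"],s["gripper_width"],s["gripper_force"],s["contact_force"])
c=capture("wrist");np.savez(sys.argv[1]+".npz",**c);P=cloud(c);z=P[...,2]
th=np.radians(-8.2);X=np.array([np.cos(th),np.sin(th)]);Y=np.array([-X[1],X[0]]);o=np.array([.6585,.0395])
q=P[...,:2]-o;u=q@X;v=q@Y
def r(n,m):
    if m.sum()<15:print(n,m.sum());return
    a=cv2.minAreaRect((P[m][:,:2]*1000).astype(np.float32));uu=u[m];print(n,m.sum(),"x mid",((np.percentile(uu,2)+np.percentile(uu,98))/2*1000).round(2),"mean",(uu.mean()*1000).round(2),"v",(v[m].min()*1000).round(),(v[m].max()*1000).round(),np.round(a[1],1),round(a[2],1))
d=(u<-.1)&(u>-.25)
r("bar",d&(z>.107)&(z<.126)&(v<-.014)&(v>-.045))
r("bartop",d&(z>.1195)&(z<.126)&(v<-.014)&(v>-.045))
r("flag",d&(z>.095)&(z<.125)&(v<-.075)&(v>-.12))
r("flagtop",d&(z>.1125)&(z<.12)&(v<-.07)&(v>-.12))
r("pointer",d&(z>.0375)&(z<.045)&(v<-.045)&(v>-.072))
f=c["frame"][40:240,150:400];cv2.imwrite("pics/"+sys.argv[1]+".png",cv2.resize(f,None,fx=3,fy=3,interpolation=2)[:,:,::-1])
E
python3 gap.py g1
```

```text
[0.49168976 0.06287231 0.09062819] 0.010966146934594674 39.994930028915405 [ 8.0088211  -5.29518135 -4.79634925]
bar 1385 x mid -169.2 mean -169.26 v -45.0 -14.0 [31.  11.9] 81.5
bartop 959 x mid -169.37 mean -169.31 v -45.0 -14.0 [31.   9.7] 82.6
flag 1293 x mid -176.68 mean -176.54 v -113.0 -75.0 [37.5  6.1] 81.9
flagtop 1268 x mid -176.73 mean -176.71 v -113.0 -73.0 [39.3  6.1] 81.8
pointer 266 x mid -176.31 mean -169.7 v -72.0 -45.0 [26.8 85.8] 81.7
```

Call:
{"api": "apply_moves", "payload": {"targets": [[0, 0, 0.0025, 0, 0, 0, 0], [0, 0, 0.0025, 0, 0, 0, 0], [0, 0, 0.0024, 0, 0, 0, 0], [0, 0, 0, 0, 0, 0, 0], [0, 0, 0, 0, 0, 0, 0], [0, 0, 0, 0, 0, 0, 0]]}}

```text
time_s: 12.12
tcp_pos: [0.4845, 0.0639, 0.0906]
eef_rot: [-179.8, 0.0, -98.3]
contact_force: [9.2, -5.3, -6.5]
gripper_width: 0.0108
gripper_force: 40.0
```

```bash
python3 gap.py g2
```

```text
[0.48451895 0.06392724 0.09062008] 0.010812698735026955 39.994919300079346 [ 9.2124857  -5.26833055 -6.52918937]
bar 1384 x mid -176.46 mean -176.53 v -45.0 -14.0 [30.9 11.8] 81.6
bartop 957 x mid -176.65 mean -176.6 v -45.0 -14.0 [31.   9.9] 82.3
flag 1224 x mid -176.77 mean -176.82 v -113.0 -75.0 [37.6  5.9] 82.2
flagtop 1275 x mid -176.77 mean -176.82 v -113.0 -73.0 [39.5  5.9] 82.2
pointer 258 x mid -176.7 mean -176.09 v -72.0 -45.0 [26.9 61.7] 81.8
```

View pics/g2.png

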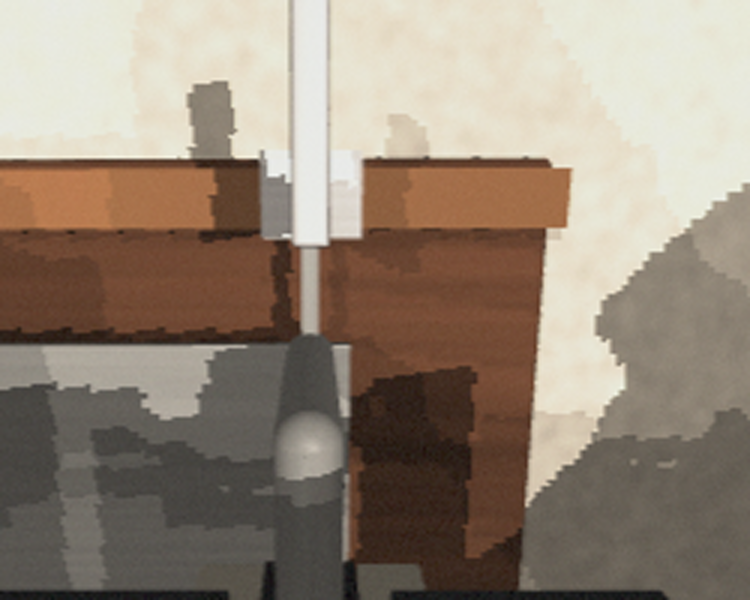

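The picture shows crossbar (310), pointer tongue (310) and flag strip (311) in one line, and the depth gap is about 0.2 mm. A quick numeric check of the latch and loose items comes before handing in.

Run:
```python
from plant import *
from h import *
s0=dict(np.load("side0.npz"));t0=dict(np.load("top0.npz"))
for n in("side","top"):
    c=capture(n);P=cloud(c);z=P[...,2]
    m=(z>.137)&(z<.149)&(P[...,0]>.62)&(P[...,0]<.70)&(P[...,1]>-.02)&(P[...,1]<.12)
    q=P[m][:,:2].astype(np.float32)
    if len(q)>20:
        v=cv2.fitLine(q,4,0,0,0).ravel();print(n,len(q),"bar dir",np.degrees(np.arctan2(v[1],v[0])),v[2:],q.min(0),q.max(0))
    z0=dict(side=s0,top=t0)[n]["range_z"];P0=cloud(dict(side=s0,top=t0)[n])
    for k,x,y,b in(("cup",.65,-.085,.06),("jar",.68,.165,.06),("weight",.545,.18,.05)):
        r=[]
        for Q in(P0,P):
            w=(Q[...,2]>.03)&(abs(Q[...,0]-x)<b)&(abs(Q[...,1]-y)<b*.8)&(Q[...,2]<.1)
            if w.sum()>5:r.append((int(w.sum()),*Q[w].mean(0).round(3)[:2]))
        print(k,r)
print(get_state()["gripper_force"])
```

```text
side 110 bar dir 80.73212 [0.6565543  0.05145296] [ 0.64247125 -0.01939796] [0.6756334  0.11427789]
cup [(333, np.float64(0.67), np.float64(-0.068)), (321, np.float64(0.67), np.float64(-0.071))]
jar [(80, np.float64(0.7), np.float64(0.178)), (81, np.float64(0.7), np.float64(0.176))]
weight [(85, np.float64(0.539), np.float64(0.193))]
top 234 bar dir 81.23971 [0.6583447 0.0556842] [ 0.64179176 -0.01598896] [0.69965565 0.11837173]
cup [(120, np.float64(0.66), np.float64(-0.107)), (121, np.float64(0.659), np.float64(-0.107))]
jar [(275, np.float64(0.696), np.float64(0.175)), (277, np.float64(0.696), np.float64(0.175))]
weight [(182, np.float64(0.54), np.float64(0.183)), (125, np.float64(0.547), np.float64(0.2))]
39.99497830867767
```

Run:
```python
from h import *
for n in("w4","w5"):
    c=dict(np.load(n+".npz"));P=cloud(c);z=P[...,2]
    m=(z>.139)&(z<.147)&(P[...,0]>.63)&(P[...,0]<.68)&(P[...,1]>-.005)&(P[...,1]<.03);q=P[m][:,:2].astype(np.float32)
    l=(z>.126)&(z<.134)&(P[...,0]>.57)&(P[...,0]<.76)&(abs(P[...,1]-.04)<.1)
    print(n,m.sum(),cv2.minAreaRect(q*1000),cv2.minAreaRect(P[l][:,:2].astype(np.float32)*1000)[1:])
    x=(q-[.6585,.0395])@[np.cos(-.143),np.sin(-.143)];print("bar disp x mid",(x.min()+x.max())/2)
```

```text
w4 566 ((652.3040161132812, 11.174226760864258), (34.968711853027344, 15.819503784179688), 81.2287826538086) ((151.4039764404297, 172.98394775390625), 81.9148941040039)
bar disp x mid -0.002108910850321711
w5 532 ((651.3668212890625, 12.366539001464844), (36.96793746948242, 16.4948673248291), 81.60395812988281) ((158.16195678710938, 172.9619903564453), 82.09736633300781)
bar disp x mid -0.003227331003858334
```

Run:
```python
from h import *
th=np.radians(-8.1);X=np.array([np.cos(th),np.sin(th)]);Y=np.array([-X[1],X[0]])
for n in("w3","w4","w5","w6","g2"):
    c=dict(np.load(n+".npz"));P=cloud(c);z=P[...,2];q=P[...,:2]-[.6585,.0395];u=q@X;v=q@Y
    for a,b in((-.05,-.04),(-.04,-.03),(-.03,-.02),(-.02,-.01)):
        s=(v>a)&(v<b);l=s&(z>.126)&(z<.134)&(u>-.1)&(u<.1);m=s&(z>.1395)&(z<.147)&(abs(u)<.03)
        if m.sum()>20 and l.sum()>50:
            f=np.percentile(u[l],.5);print(n,a,m.sum(),"bar",((np.percentile(u[m],3)+np.percentile(u[m],97))/2*1000).round(1),"front",(f*1000).round(1),"d",(1000*((np.percentile(u[m],3)+np.percentile(u[m],97))/2-f)).round(1),"back",(np.percentile(u[l],99.5)*1000).round(1))
```

```text
w3 -0.05 294 bar -4.3 front -85.6 d 81.4 back 84.0
w3 -0.04 295 bar -4.2 front -85.8 d 81.6 back 83.7
w3 -0.03 86 bar -4.2 front -85.8 d 81.7 back 81.1
w3 -0.02 27 bar -3.8 front -85.9 d 82.1 back 81.2
w4 -0.05 309 bar -2.2 front -85.7 d 83.5 back 83.8
w4 -0.04 294 bar -1.9 front -85.8 d 83.9 back 82.8
w4 -0.03 83 bar -1.9 front -85.9 d 84.0 back 81.2
w4 -0.02 27 bar -2.2 front -86.0 d 83.8 back 81.2
w5 -0.05 203 bar -3.6 front -87.1 d 83.6 back 81.2
w5 -0.04 199 bar -3.4 front -86.7 d 83.4 back 81.7
w5 -0.03 71 bar -8.5 front -86.8 d 78.3 back 81.1
w5 -0.02 151 bar -3.5 front -87.1 d 83.5 back 80.9
w6 -0.05 434 bar -7.5 front -87.4 d 79.8 back -4.3
w6 -0.04 512 bar -6.2 front -87.4 d 81.1 back -4.3
w6 -0.03 323 bar -9.3 front -87.3 d 78.0 back -4.3
w6 -0.02 268 bar -7.0 front -87.3 d 80.3 back -4.2
```

Relative to the lid, the latch bar stayed within 0.3 mm of its pressed-home position after I let go of it. Handing in.

```bash
python3 -c "
from plant import *
print(close_job())"
```

```text
the job is handed in; nothing more can be done
None
```

The job is handed in: the latch bar is pressed home in its catch, and the gripper is holding the gate at 40 N with crossbar and pointer within about 0.3 mm of the unmoved flag; the cup and jar stand where they were, though the brass weight was partly hidden from the cameras at the last check and I did not measure the items farther off.

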